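# Square up a pack of plates and snap the retaining cap on

### The job

Square up the four loose plates in the stacking fixture: tap their edges until the whole stack lies flush against both stop rails. Then take the black snap cap with the round flange from the bench, push it straight down over the fixture's stud until it clicks, and keep pressing after the force drops, so that its flange lies flat on the top plate of the squared stack. Do not let go: finish with the robot still pushing the cap firmly down on the plates (about 10 to 15 N), and leave the other things on the bench alone.

Things in the scene. Friction and masses are not known exactly. Their poses are not given: they have to be found in the camera images.
- fixture: Stacking fixture fixed to the bench: grey base 12 mm thick, from -59 to +49 mm in its x and its y, on it a steel rest pad (top 20 mm above the bench), a stud, and two stop rails along its +x and +y sides. Origin on the stud's axis at bench height, z up. The -x and -y sides are open: plates are tapped from there towards +x and +y. Plates flush with both rails are centred on the stud.
- rails_corner (a point): where the inner faces of the two steel stop rails would meet, at the rest pad's top: fixture x = +32, y = +32 mm, 20 mm above the bench. Each rail is 12 mm wide, 70 mm long (-39 to +31 mm along the other axis), its top 38 mm above the bench. The rest pad ends at -24 mm on the open sides, so the plates overhang the 12 mm base there by 8 mm or more
- stud_top (a point): centre of the steel stud's upper end, 62 mm above the bench, 22 mm above the stack of plates. The stud is 15 mm across, its last 4 mm tapered to 9 mm; four small spring-loaded balls bulge 2.5 mm from its sides, 13.5 mm below this point
- plate1: Flat square steel plate, 64 x 64 x 5 mm, lightly oiled, about 0.12 kg, with a 36 mm round hole in the middle; the bottom one of four loose plates stacked over the stud. Origin at the centre of its underside (20 mm above the bench), x and y along its edges, z up. It starts 2 to 7 mm off each rail and up to 3.5 degrees askew; the stack slides under a few newtons.
- plate2: Flat square steel plate, 64 x 64 x 5 mm, lightly oiled, about 0.12 kg, with a 36 mm round hole in the middle; the second from below of four loose plates stacked over the stud. Origin at the centre of its underside (25 mm above the bench), x and y along its edges, z up. It starts 2 to 7 mm off each rail and up to 3.5 degrees askew; the stack slides under a few newtons.
- plate3: Flat square steel plate, 64 x 64 x 5 mm, lightly oiled, about 0.12 kg, with a 36 mm round hole in the middle; the third from below of four loose plates stacked over the stud. Origin at the centre of its underside (30 mm above the bench), x and y along its edges, z up. It starts 2 to 7 mm off each rail and up to 3.5 degrees askew; the stack slides under a few newtons.
- plate4: Flat square steel plate, 64 x 64 x 5 mm, lightly oiled, about 0.12 kg, with a 36 mm round hole in the middle; the top one of four loose plates stacked over the stud. Origin at the centre of its underside (35 mm above the bench), x and y along its edges, z up. It starts 2 to 7 mm off each rail and up to 3.5 degrees askew; the stack slides under a few newtons.
- cap: Black plastic snap cap, about 45 g, standing upright on the bench, open end down. Round flange 44 mm across, 4.5 mm thick, at the bottom; above it a round ribbed knob 30 mm across. Origin at the centre of the underside, z up. Its bore has a 16.6 mm mouth through the flange and is wider above. Fully home its underside lies on the top plate, 40 mm above the bench.
- cap_top (a point): centre of the cap's flat top, 30 mm above its underside. On the stud the cap slides freely until its mouth meets the balls (underside 12 mm above the top plate); pushing past them takes about 10 N, the force drops with a click when the underside is 6 to 4 mm above the plate, then the flange meets the plate. After the click the balls keep it from coming off.
- star_knob: a five-lobed black clamping knob, 34 mm wide and 32 mm high on an 18 mm metal hub, standing on the bench; no part of the job
- bearing_ring: a plain steel ring, 42 mm outside, 26 mm bore, 14 mm high, lying on the bench; no part of the job
- caliper: a sliding caliper 225 mm long and 12 mm thick lying along its own y on the bench; no part of the job
- wrench: an open-end wrench 180 mm long lying along its own x; no part of the job
- mug: a white ceramic mug, 82 mm wide and 92 mm high, with a handle; no part of the job
- cup: a paper cup, 72 mm wide and 82 mm high; no part of the job
Mind the look-alikes: they are no part of the job. Leave any green or orange look-alike of the fixture alone.

How it is judged:
By the outcome, as a careful person would: the job done as asked, in the order asked, and still so for the second after the job is handed in, while the arm keeps its last pose, push and grip.
It also fails if it takes over 67 s, if anything falls off the work surface, if the arm or the gripper's body presses on something with over 40 N, if the wrist force passes 120 N, or if a joint passes its speed limit or range.

### The arm

A 7-joint arm with a two-finger parallel gripper is mounted at the origin on the work surface. World frame = base frame: x ahead of the robot, y to its left, z up, the work surface at z = 0. Lengths are in mm, angles in rad, forces in N, time in s.
With the tool pointing down it reaches from about 400 to 925 mm from the base axis. Payload 5.6 kg.
Tool frame: the origin (TCP) lies on the centre line of the jaws, within the pads' length; the fingertips stand 8 mm ahead of it and the grasp point (between the pads) lies 11 mm behind it (nose_length is the distance from the TCP to the fingertips, in mm); z points along the fingers, x is the direction in which the jaws open and shut, and the axes are right-handed (so a half turn about z gives the same grasp; the last joint's range is limited). The gripper opens to 85 mm and grips with 20 to 120 N. Pads are 22 mm wide; open, the fingers measure 114 mm over their backs; the gripper's body (76 mm by 85 mm) begins 54 mm behind the grasp point. The pads swing forward as they close: fully open they stand 13 mm farther back than shut.
Start: joints at [-1.356, 0.468, -0.012, 1.603, 0.006, 1.071, -0.056], TCP at [165.76, 628.515, 239.29] pointing down, gripper open.
Joint ranges: [-2.53, 2.53], [-0.31, 2.02], [-1.57, 1.55], [0.28, 2.44], [-1.29, 4.43], [0.15, 1.84], [-2.92, 2.92]. Speed limits (rad/s): [2.57, 2.57, 3.14, 3.14, 3.14, 3.14, 3.14].

### API

Orientations are given as a unit quaternion [x, y, z, w].
In Python, from workcell import * gives the robot as it stands.
- The arm moves only by the shell command python3 -m inch 'ROWS' [FORCE]. ROWS is JSON, a list of rows, each an object with "fingers": the finger opening in mm, from 0 to 85.4; "xyz": the shift along the tool's x, y, z in mm, a list of three; "yaw": the turn about the tool's z in rad. In form: [{"fingers": fingers, "xyz": [tx, ty, tz], "yaw": yaw}, ...]. A call has 1 to 10 rows; each row shifts and turns the pose as measured when the row begins, along the tool's axes as they then stand; what a row does not reach is not made up. A row lasts 1/10 s, in which the tool goes at most 50 mm and 8.59 degrees, less where a joint would pass 70% of its speed; a pose out of reach is approached as far as the arm can. A call is refused whole if a number of a shift passes 50 or a number of a turn 0.15, either way. A call with a gripper value outside its range is refused whole. The fingers move at their own pace and stop on an object; FORCE is the grip in N (left out, the last holds). Time passes only in rows, so rows that do not move let the fingers close. It gives the time, the measured TCP pose, the force and the opening at its end, in the units of the state.
- get_state(): the state, without advancing time (a new reading comes with each control period).
- capture(name): name is "side" or "top"; returns a dict with "image" (420x560x3 uint8, red, green, blue), "fx", "fy", "cx", "cy" (pixels), "world_to_cam" (4x4, takes a point from world to camera coordinates). Camera axes: x right, y down, z forward; pixel columns grow to the right and rows downward; lengths in mm; the calibration is good to about 2 mm. A picture is of the moment at which its call begins. There is no depth.
- job_done(): hands the job in, once; it reports no verdict.
Trained networks look in a picture, given as the dict that the camera call returned (one of the last four; its "shot" number tells which), for a name from the list of things; names that differ only in an ending like _2 or _b are one class to them, and where a whole thing is asked for, a point or a joint stands for the part that bears it (a point fixed in the world has none). Each returns a list of dicts, best first, with "conf" (0 to 1); they miss things now and then, are a little off and sometimes report something else, mostly with a low value. They report only what shows in the picture. A call takes as long as a camera call. They do not tell look-alikes from the thing itself.
- spot_in(thing, picture): "location" ([column, row] in pixels, amid what is visible of it).
- trace(thing, picture): "region" (420x560 bool, what is visible of it) and "location" ([column, row] in pixels, amid what is visible of it).
The state is a dict: "time": time; "qpos": joint angles; "joint_velocities": joint speeds; "tau": joint torques, N m; "tcp_pos": TCP position; "tool_rot": TCP orientation; "contact_force": force on the tool from outside, world axes, zero at the start; "wrist_torque": the same for the moment, N m; "width": finger opening in mm.
Only numpy, scipy, OpenCV 4.12 (cv2) and the standard library are available. Lean on these libraries where they do the work, as an engineer would, in place of code of your own. Each camera call takes 0.05 s, during which the arm holds its last target. There are 200 camera calls.

## Working session

There is one attempt and no reset: what is moved stays moved. The work goes in short steps, Python scripts to look and compute and a shell command to move; the robot and the scene stay as the last step left them, time stands still between calls to the robot, and variables do not carry over. Pictures are saved under pics/ and viewed, about 8 in all and at most 12, crops included, and the job is handed in when it is done.

```bash
mkdir -p pics; cat > h.py <<'E'
from workcell import *
import numpy as np, cv2
def ray(p,c):
    W=np.array(c["world_to_cam"]);R=W[:3,:3];t=W[:3,3]
    d=R.T@np.array([(p[0]-c["cx"])/c["fx"],(p[1]-c["cy"])/c["fy"],1]);return -R.T@t,d
def at_z(p,c,z):
    o,d=ray(p,c);return o+d*(z-o[2])/d[2]
def proj(P,c):
    W=np.array(c["world_to_cam"]);q=W[:3,:3]@np.array(P,float)+W[:3,3]
    return np.array([c["fx"]*q[0]/q[2]+c["cx"],c["fy"]*q[1]/q[2]+c["cy"]])
def save(im,n): cv2.imwrite("pics/"+n,cv2.cvtColor(im,cv2.COLOR_RGB2BGR))
E
python3 - <<'E'
from h import *
s=get_state();print(s)
ims=[]
for n in ("side","top"):
    c=capture(n);ims.append(c["image"]);o,_=ray((0,0),c);print(n,o.round(),c["fx"])
    Z=dict(fixture=6,stud_top=62,cap=10,cap_top=30,rails_corner=20,plate4=40,star_knob=16)
    for t in Z:
        for r in spot_in(t,c)[:3]: print(t,np.round(r["location"]),round(r["conf"],2),at_z(r["location"],c,Z[t]).round(1))
    save(c["image"],n+"1.png")
E
```

```text
{'time': 0.0, 'qpos': array([-1.35601376,  0.46838014, -0.01157465,  1.60362962,  0.00598276,
        1.07141303, -0.05632304]), 'joint_velocities': array([ 0.00169648, -0.00053455, -0.0012359 ,  0.00022748, -0.00144345,
        0.00141963,  0.0010196 ]), 'tau': array([ 1.18785636e-03, -5.32390094e+01,  2.13428453e-02, -2.51308447e+01,
        1.13417304e-02,  7.72846484e-03,  5.80168404e-06]), 'tcp_pos': array([165.64665304, 627.96991327, 238.3339016 ]), 'tool_rot': array([ 7.92165523e-01,  6.10305643e-01, -6.72136165e-04,  5.95364671e-04]), 'contact_force': array([-0.42845964, -0.38105258,  0.88848112]), 'wrist_torque': array([ 0.06305662,  0.03899975, -0.01037975]), 'width': 85.62480040459542}
side [ -11. -435.  721.] 396.8159494072782
fixture [289. 249.] 0.94 [442.1 -44.1   6. ]
fixture [120. 228.] 0.94 [206.6 302.9   6. ]
fixture [196. 229.] 0.9 [333.  162.6   6. ]
stud_top [117. 226.] 0.87 [189.2 254.   62. ]
stud_top [289. 252.] 0.74 [402.  -79.5  62. ]
stud_top [196. 226.] 0.69 [310.  124.2  62. ]
cap [365. 247.] 0.69 [ 567.4 -170.    10. ]
cap_top [370. 246.] 0.75 [ 560.7 -1
[... 289 characters left out ...]
371679
fixture [160. 320.] 0.88 [211.7 304.7   6. ]
fixture [218. 272.] 0.65 [333.  162.3   6. ]
fixture [304. 228.] 0.59 [443.6 -49.9   6. ]
stud_top [165. 324.] 0.96 [210.6 279.5  62. ]
stud_top [223. 199.] 0.95 [510.4 148.4  62. ]
stud_top [220. 269.] 0.72 [341.6 152.7  62. ]
cap [352. 176.] 0.79 [ 575.8 -172.5   10. ]
cap_top [349. 178.] 0.73 [ 569.4 -160.9   30. ]
rails_corner [219. 272.] 0.89 [333.8 159.6  20. ]
rails_corner [160. 321.] 0.89 [211.7 300.8  20. ]
rails_corner [308. 228.] 0.69 [442.3 -60.   20. ]
plate4 [222. 202.] 0.67 [503.2 152.4  40. ]
plate4 [285. 176.] 0.63 [571.   -0.7  40. ]
plate4 [229. 181.] 0.56 [556.4 136.2  40. ]
star_knob [287. 176.] 0.42 [574.9  -7.   16. ]
```

```bash
ls; ls pics
```

```text
h.py
pics
side1.png
top1.png
```

View pics/top1.png

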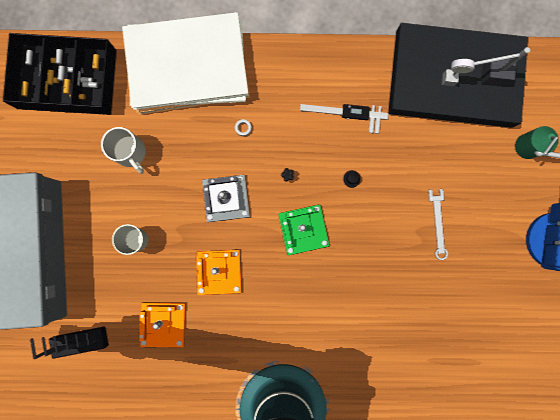

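View pics/side1.png

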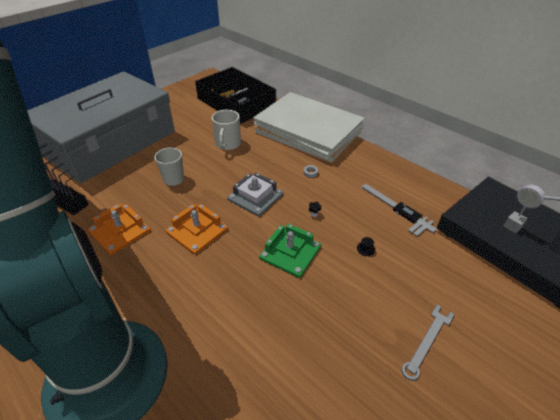

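Top view: the grey fixture is at (225,198). The green one at (304,230) and the orange ones at (219,272) and (162,325) are look-alikes. Cap candidates: (352,178), round with a flange, and (288,175), a lobed star knob. I take the first and confirm it in a crop.

```bash
python3 - <<'E'
from h import *
t=capture("top");s=capture("side")
print(proj([0,0,0],t),proj(get_state()["tcp_pos"],t),proj([500,0,0],t),proj([500,100,0],t))
def crop(im,u,v,h,k): return cv2.resize(im[v-h:v+h,u-h:u+h],(k,k),interpolation=cv2.INTER_CUBIC)
a=np.hstack([crop(t["image"],225,198,30,400),crop(s["image"],256,191,34,400)])
b=np.hstack([crop(t["image"],352,178,20,200),crop(s["image"],366,246,20,200),crop(t["image"],288,175,20,200),crop(s["image"],315,211,20,200)])
save(np.vstack([a,b]),"crop1.png")
E
```

```text
[281.95906429 407.65829116] [-29.80254318 360.12194403] [283.81047162 205.71156841] [244.27968615 205.29611802]
```

View pics/crop1.png

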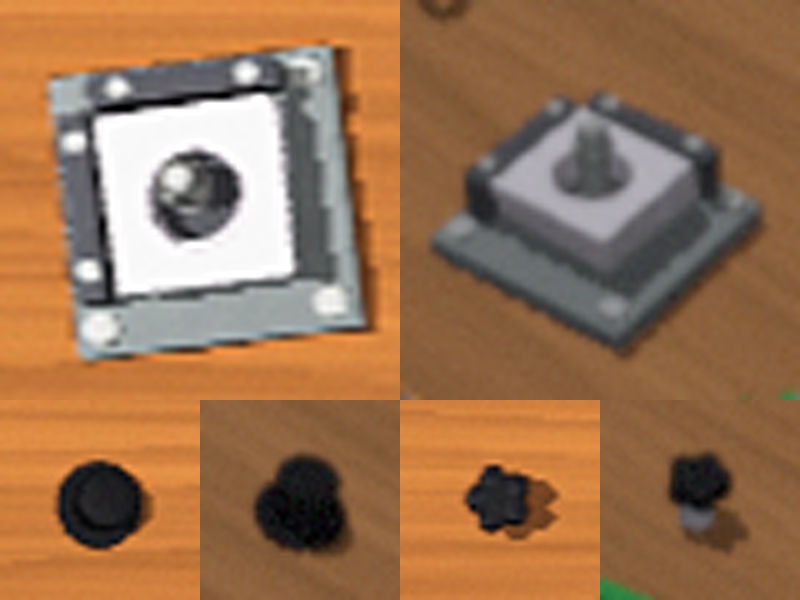

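The crop confirms the cap at top (352,178), with a round flange; the other is a star knob on a hub. The grey fixture's rails face image-up (+x) and image-left (+y). Next I fit poses by silhouette in both views.

```bash
cat > fit.py <<'E'
from h import *
from scipy.optimize import minimize
def box(x0,x1,y0,y1,z0,z1): return np.array([[x,y,z] for x in(x0,x1) for y in(y0,y1) for z in(z0,z1)],float)
def cyl(r,z0,z1): 
    a=np.linspace(0,2*np.pi,40); return np.array([[r*np.cos(t),r*np.sin(t),z] for t in a for z in(z0,z1)])
FIX=[box(-59,49,-59,49,0,12),box(32,44,-39,31,12,38),box(-39,31,32,44,12,38),cyl(7.5,12,60)]
CAP=[cyl(22,0,4.5),cyl(15,4.5,30)]
K=8
def sil(parts,p,c,z=0):
    m=np.zeros((420*K//4,560*K//4),np.uint8) if 0 else np.zeros((420*3,560*3),np.uint8)
    R=np.array([[np.cos(p[2]),-np.sin(p[2])],[np.sin(p[2]),np.cos(p[2])]])
    for P in parts:
        q=P.copy();q[:,:2]=q[:,:2]@R.T+p[:2];q[:,2]+=z
        uv=np.array([proj(x,c) for x in q])
        h=cv2.convexHull(((uv+.5)*3*16).round().astype(np.int32));cv2.fillConvexPoly(m,h,1,shift=4)
    return m.astype(bool)
def fit(parts,p0,views,fixyaw=False):
    M=[(c,cv2.resize(r.astype(np.uint8),(1680,1260),interpolation=cv2.INTER_NEAREST)>0) for c,r in views]
    def f(p):
        p=np.array([p[0],p[1],0 if fixyaw else p[2]/100]);s=0
        for c,r in M:
            m=sil(parts,p,c);s+=1-(m&r).sum()/(m|r).sum()
        return s
    n=2 if fixyaw else 3
    x0=np.array([p0[0],p0[1],p0[2]*100])[:n]
    S=np.vstack([x0]+[x0+6*np.eye(n)[i] for i in range(n)])
    r=minimize(f,x0,method="Nelder-Mead",options=dict(initial_simplex=S,xatol=.05,fatol=1e-4,maxiter=120));return r.x,r.fun
E
python3 - <<'E'
from fit import *
V=[]
for t,g,p0,m,fy in (("fixture",[(225,198),(256,193)],(508,148,.118),FIX,0),("cap",[(352,178),(366,246)],(571,-172,0),CAP,1)):
    v=[]
    for n,gg in zip(("top","side"),g):
        c=capture(n)
        for r in trace(t,c):
            if np.hypot(*(np.array(r["location"])-gg))<15:
                v.append((c,r["region"]));print(t,n,r["conf"],r["region"].sum(),[round(float(x)) for x in r["location"]]);break
    for w in ([v] if len(v)<2 else [v,v[:1],v[1:]]): print(fit(m,p0,w,fy))
for n in ("top","side"):
    c=capture(n)
    for r in spot_in("stud_top",c): print(n,r["location"],r["conf"],at_z(r["location"],c,62))
E
```

```text
fixture top 0.76 1245 [226, 198]
fixture side 0.62 1062 [253, 200]
(array([522.0361143 , 152.95403478,  12.50467048]), np.float64(0.6992339665718028))
(array([522.14429867, 152.10660075,  12.74591309]), np.float64(0.3506145511737636))
(array([522.58605342, 154.3549208 ,  12.72123359]), np.float64(0.3380311465013036))
cap top 0.82 231 [354, 176]
cap side 0.65 248 [366, 244]
(array([ 571.6053962, -171.2974587]), np.float64(0.2863998943974052))
(array([ 572.00003979, -172.10736057]), np.float64(0.06822262118491917))
(array([ 573.21282959, -168.31326294]), np.float64(0.18777292576419213))
top [163.6, 323.0] 0.8 [214.03822101 283.08433805  62.        ]
top [223.8, 199.5] 0.73 [508.7413132  145.69577005  62.        ]
top [219.2, 270.3] 0.71 [339.25579766 153.83780391  62.        ]
top [304.2, 227.9] 0.67 [442.37855456 -48.24490303  62.        ]
top [355.6, 114.2] 0.38 [ 720.84712494 -171.79717425   62.        ]
side [195.7, 224.9] 0.91 [313.29065046 128.05470308  62.        ]
side [289.1, 248.7] 0.69 [408.08925223 -73.37690145  62.        ]
side [116.8, 226.0] 0.61 [187.95551262 254.46875254  62.        ]
side [255.5, 200.6] 0.55 [463.81163507  87.76321743  62.        ]
```

```bash
python3 - <<'E'
from fit import *
v=[];X=[]
for n,gg in zip(("top","side"),[(225,198),(256,193)]):
    c=capture(n)
    for r in trace("fixture",c):
        if np.hypot(*(np.array(r["location"])-gg))<15:
            m=r["region"].astype(np.uint8);k,l,s,_=cv2.connectedComponentsWithStats(m);m=(l==1+s[1:,4].argmax()).astype(np.uint8)
            p=cv2.findNonZero(m);h=np.zeros_like(m);cv2.fillConvexPoly(h,cv2.convexHull(p),1);v.append((c,h>0));break
import fit as F
# model hull
def silh(parts,p,c,z=0,o=F.sil):
    m=o(parts,p,c).astype(np.uint8);cv2.fillConvexPoly(m,cv2.convexHull(cv2.findNonZero(m)),1);return m>0
F.sil=silh
for w in (v,v[:1],v[1:]): 
    x,f=F.fit(FIX,(508,148,.118),w);print(x,f);X.append(x)
im=[]
o,d=0,0
for (c,h),x in zip(v,X[1:]):
    I=cv2.resize(c["image"],None,fx=6,fy=6,interpolation=cv2.INTER_CUBIC)
    a=x[2]/100;R=np.array([[np.cos(a),-np.sin(a)],[np.sin(a),np.cos(a)]])
    P=lambda q:tuple(int(t) for t in (proj([*(R@np.array(q[:2])+x[:2]),q[2]],c)+.5)*6)
    for L,col in (([(-59,-59,12),(49,-59,12),(49,49,12),(-59,49,12)],(255,0,0)),([(32,-39,38),(44,-39,38),(44,31,38),(32,31,38)],(0,0,255)),([(-39,32,38),(-39,44,38),(31,44,38),(31,32,38)],(0,0,255)),([(0,0,40),(0,0,62)],(255,0,255))):
        cv2.polylines(I,[np.array([P(q) for q in L])],True,col,1)
    u,w=P((0,0,20));im.append(I[w-200:w+200,u-200:u+200])
save(np.hstack(im),"fit1.png")
E
```

```text
[523.14471358 151.98917902  15.52458091] 0.10915149654703127
[520.86245339 151.41638071  14.24014392] 0.04868624420401857
[523.77062658 153.41667532  15.26838294] 0.04600068657741163
```

View pics/fit1.png

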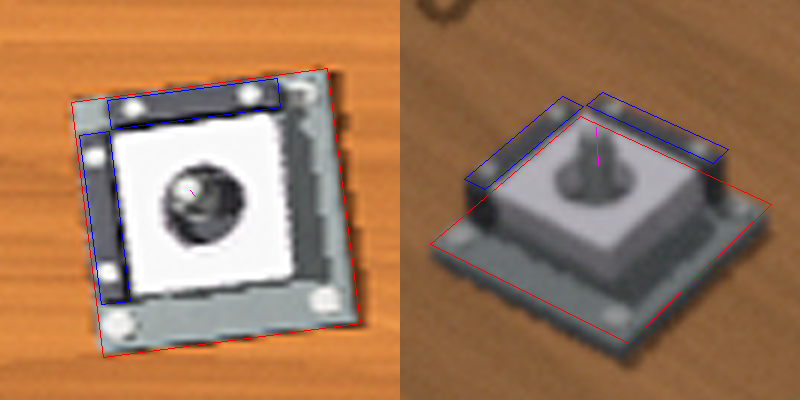

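```bash
python3 -m inch '[{"fingers":30,"xyz":[-30,35,0],"yaw":0},{"fingers":30,"xyz":[-30,35,0],"yaw":0},{"fingers":30,"xyz":[-30,35,0],"yaw":0},{"fingers":30,"xyz":[-30,35,0],"yaw":0},{"fingers":30,"xyz":[-30,35,0],"yaw":0},{"fingers":30,"xyz":[-30,35,0],"yaw":0},{"fingers":30,"xyz":[-30,35,0],"yaw":0},{"fingers":30,"xyz":[-30,35,0],"yaw":0},{"fingers":30,"xyz":[-30,35,0],"yaw":0},{"fingers":30,"xyz":[-30,35,0],"yaw":0}]' 40
cat > st.py <<'E'
from h import *
import sys
from scipy.spatial.transform import Rotation as Ro
s=get_state();R=Ro.from_quat(s["tool_rot"]).as_matrix()
print("t",round(s["time"],2),"tcp",s["tcp_pos"].round(1),"yaw",round(float(np.arctan2(R[1,0],R[0,0])),3),"tilt",R[:2,2].round(4),"F",s["contact_force"].round(1),"w",round(s["width"],1))
F=np.array([521.5,152.]);y=.145;E=np.array([[np.cos(y),np.sin(y)],[-np.sin(y),np.cos(y)]])
print("fix frame",(E@(s["tcp_pos"][:2]-F)).round(1))
if len(sys.argv)>2:
    d=np.array([float(a) for a in sys.argv[1:4]])
    print("to target, tool axes",(R.T@(d-s["tcp_pos"])).round(1))
E
python3 st.py 530.5 90.7 150
```

```text
time: 2.7
tcp_pos: [433.2, 243.5, 238.4]
tool_rot: [0.787, 0.616, 0.003, -0.003]
contact_force: [1.2, 0.7, -0.5]
width: 30.0
t 2.7 tcp [433.2 243.5 238.4] yaw 1.328 tilt [0.0005 0.0076] F [ 1.2  0.7 -0.5] w 30.0
fix frame [-74.2 103.3]
to target, tool axes [-125.6  131.3   87.3]
```

```bash
python3 -m inch '[{"fingers":30,"xyz":[-33,34,0],"yaw":0},{"fingers":30,"xyz":[-33,34,0],"yaw":0},{"fingers":30,"xyz":[-33,34,0],"yaw":0},{"fingers":30,"xyz":[-27,29,0],"yaw":0},{"fingers":30,"xyz":[0,0,15],"yaw":0.148},{"fingers":30,"xyz":[0,0,15],"yaw":0.148},{"fingers":30,"xyz":[0,0,15],"yaw":0.148},{"fingers":30,"xyz":[0,0,15],"yaw":0.148},{"fingers":30,"xyz":[0,0,15],"yaw":0.148},{"fingers":30,"xyz":[0,0,15],"yaw":0.148}]'
python3 st.py 530.5 90.7 150
```

```text
time: 3.7
tcp_pos: [541.4, 73.5, 149.9]
tool_rot: [0.978, 0.21, 0.008, -0.003]
contact_force: [0.1, -0.2, 0.6]
width: 29.8
t 3.7 tcp [541.4  73.5 149.9] yaw 0.423 tilt [0.015  0.0088] F [ 0.1 -0.2  0.6] w 29.8
fix frame [  8.4 -80.5]
to target, tool axes [ -2.9 -20.2  -0.1]
```

```bash
python3 -m inch '[{"fingers":30,"xyz":[0,0,0],"yaw":0.14},{"fingers":30,"xyz":[0,0,0],"yaw":0.135},{"fingers":30,"xyz":[0,0,0],"yaw":0},{"fingers":30,"xyz":[0,0,0],"yaw":0}]'
python3 st.py 530.5 90.7 50
```

```text
time: 4.1
tcp_pos: [540.1, 73.8, 147.6]
tool_rot: [0.998, 0.07, 0.006, -0.003]
contact_force: [-0.0, -0.4, 0.9]
width: 29.9
t 4.1 tcp [540.1  73.8 147.6] yaw 0.14 tilt [0.0111 0.007 ] F [-0.  -0.4  0.9] w 29.9
fix frame [  7.1 -80.1]
to target, tool axes [ -8.3 -17.6  97.6]
```

```bash
python3 -m inch '[{"fingers":30,"xyz":[-4,-7,30],"yaw":0},{"fingers":30,"xyz":[-3,-6,30],"yaw":0},{"fingers":30,"xyz":[0,0,30],"yaw":0},{"fingers":30,"xyz":[0,0,20],"yaw":0},{"fingers":30,"xyz":[0,0,8],"yaw":0},{"fingers":30,"xyz":[0,0,0],"yaw":0}]'
python3 st.py 530.5 90.7 22
python3 - <<'E'
from h import *
t=capture("top");s=capture("side")
def crop(im,u,v,h,k): return cv2.resize(im[v-h:v+h,u-h:u+h],(k,k),interpolation=cv2.INTER_CUBIC)
save(np.hstack([crop(t["image"],228,198,40,400),crop(s["image"],256,191,40,400)]),"pre.png")
E
```

```text
time: 4.7
tcp_pos: [536.2, 88.9, 28.8]
tool_rot: [0.997, 0.078, 0.01, -0.005]
contact_force: [-0.5, 0.3, -0.8]
width: 29.8
t 4.7 tcp [536.2  88.9  28.8] yaw 0.157 tilt [0.0187 0.012 ] F [-0.5  0.3 -0.8] w 29.8
fix frame [  5.4 -64.6]
to target, tool axes [-5.5 -2.6  6.7]
```

View pics/pre.png

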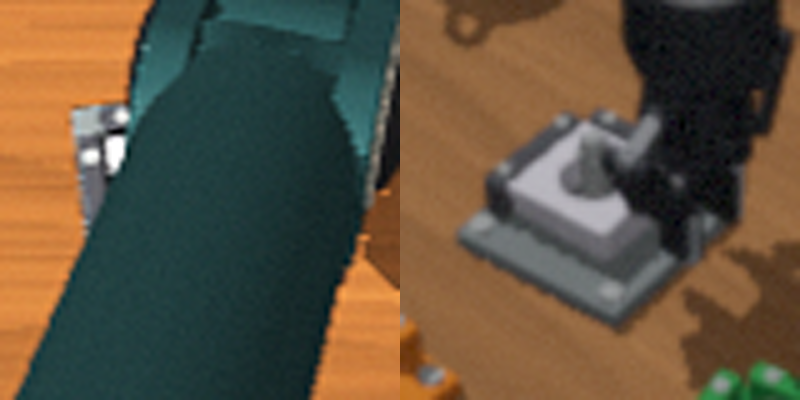

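```bash
python3 -m inch '[{"fingers":30,"xyz":[-5,0,3],"yaw":0.012},{"fingers":30,"xyz":[0,-3,4],"yaw":0},{"fingers":30,"xyz":[0,-3,0],"yaw":0},{"fingers":30,"xyz":[0,-3,0],"yaw":0},{"fingers":30,"xyz":[0,-3,0],"yaw":0}]'
python3 st.py
```

```text
time: 5.3
tcp_pos: [532.5, 101.3, 26.1]
tool_rot: [0.997, 0.072, 0.014, -0.006]
contact_force: [0.4, -0.5, -0.2]
width: 29.6
t 5.3 tcp [532.5 101.3  26.1] yaw 0.143 tilt [0.0272 0.0146] F [ 0.4 -0.5 -0.2] w 29.6
fix frame [  3.6 -51.7]
```

```bash
python3 -m inch '[{"fingers":30,"xyz":[0,-3,0],"yaw":0},{"fingers":30,"xyz":[0,-3,0],"yaw":0}]'
python3 st.py
```

```text
time: 5.5
tcp_pos: [532.0, 107.8, 26.5]
tool_rot: [0.997, 0.072, 0.015, -0.006]
contact_force: [1.3, -1.5, -0.8]
width: 29.8
t 5.5 tcp [532.  107.8  26.5] yaw 0.144 tilt [0.0283 0.0144] F [ 1.3 -1.5 -0.8] w 29.8
fix frame [  4.  -45.3]
```

```bash
python3 -m inch '[{"fingers":30,"xyz":[-2,2,4],"yaw":0},{"fingers":30,"xyz":[-1,0,3],"yaw":0},{"fingers":30,"xyz":[0,-2,1],"yaw":0}]'
python3 st.py
```

```text
time: 5.8
tcp_pos: [529.9, 106.1, 20.0]
tool_rot: [0.997, 0.072, 0.015, -0.006]
contact_force: [-4.8, -8.1, 23.5]
width: 29.9
t 5.8 tcp [529.9 106.1  20. ] yaw 0.144 tilt [0.0292 0.0139] F [-4.8 -8.1 23.5] w 29.9
fix frame [  1.7 -46.6]
```

```bash
python3 -m inch '[{"fingers":30,"xyz":[0,-3,0],"yaw":0},{"fingers":30,"xyz":[0,-2,0],"yaw":0}]'
python3 st.py
```

```text
time: 6.0
tcp_pos: [529.7, 108.9, 20.5]
tool_rot: [0.997, 0.071, 0.016, -0.005]
contact_force: [0.5, -2.1, 0.1]
width: 30.0
t 6.0 tcp [529.7 108.9  20.5] yaw 0.141 tilt [0.0304 0.0127] F [ 0.5 -2.1  0.1] w 30.0
fix frame [  1.9 -43.8]
```

```bash
python3 -m inch '[{"fingers":30,"xyz":[0,-2,-2],"yaw":0},{"fingers":30,"xyz":[0,-2,0],"yaw":0}]'
python3 st.py
```

```text
time: 6.2
tcp_pos: [528.7, 111.3, 22.1]
tool_rot: [0.997, 0.07, 0.015, -0.004]
contact_force: [0.3, -7.0, 3.2]
width: 29.9
t 6.2 tcp [528.7 111.3  22.1] yaw 0.14 tilt [0.0298 0.0107] F [ 0.3 -7.   3.2] w 29.9
fix frame [  1.3 -41.3]
```

```bash
python3 -m inch '[{"fingers":30,"xyz":[0,-2,0],"yaw":0}]'
python3 st.py
```

```text
time: 6.3
tcp_pos: [528.7, 111.3, 22.0]
tool_rot: [0.997, 0.069, 0.015, -0.003]
contact_force: [0.3, -9.3, 2.8]
width: 30.2
t 6.3 tcp [528.7 111.3  22. ] yaw 0.139 tilt [0.0304 0.0083] F [ 0.3 -9.3  2.8] w 30.2
fix frame [  1.3 -41.3]
```

```bash
python3 -m inch '[{"fingers":30,"xyz":[0,-1,0],"yaw":0}]'
python3 st.py
```

```text
time: 6.4
tcp_pos: [528.7, 111.2, 22.0]
tool_rot: [0.997, 0.069, 0.015, -0.002]
contact_force: [-0.2, -3.4, 0.9]
width: 30.0
t 6.4 tcp [528.7 111.2  22. ] yaw 0.138 tilt [0.0306 0.007 ] F [-0.2 -3.4  0.9] w 30.0
fix frame [  1.2 -41.4]
```

```bash
python3 -m inch '[{"fingers":30,"xyz":[0,-4,0],"yaw":0}]'; python3 st.py
```

```text
time: 6.5
tcp_pos: [528.6, 111.4, 22.0]
tool_rot: [0.998, 0.068, 0.016, -0.0]
contact_force: [1.1, -16.9, 4.4]
width: 29.6
t 6.5 tcp [528.6 111.4  22. ] yaw 0.136 tilt [0.0317 0.0028] F [  1.1 -16.9   4.4] w 29.6
fix frame [  1.2 -41.2]
```

```bash
python3 -m inch '[{"fingers":30,"xyz":[0,-5,0],"yaw":0},{"fingers":30,"xyz":[0,-5,0],"yaw":0}]'; python3 st.py
```

```text
time: 6.7
tcp_pos: [528.4, 111.3, 22.1]
tool_rot: [0.998, 0.064, 0.017, 0.005]
contact_force: [0.4, -14.4, 4.5]
width: 29.7
t 6.7 tcp [528.4 111.3  22.1] yaw 0.129 tilt [ 0.0338 -0.0083] F [  0.4 -14.4   4.5] w 29.7
fix frame [  0.9 -41.3]
```

```bash
python3 -m inch '[{"fingers":30,"xyz":[0,8,0],"yaw":0},{"fingers":30,"xyz":[0,15,-10],"yaw":0},{"fingers":30,"xyz":[0,0,-40],"yaw":0},{"fingers":30,"xyz":[0,0,-40],"yaw":-0.14},{"fingers":30,"xyz":[0,0,0],"yaw":-0.148},{"fingers":30,"xyz":[0,0,0],"yaw":-0.148},{"fingers":30,"xyz":[0,0,0],"yaw":-0.148},{"fingers":30,"xyz":[0,0,0],"yaw":-0.148},{"fingers":30,"xyz":[0,0,0],"yaw":-0.148},{"fingers":30,"xyz":[0,0,0],"yaw":-0.148}]'; python3 st.py 458 144.7 100
```

```text
time: 7.7
tcp_pos: [528.2, 88.8, 121.1]
tool_rot: [0.832, 0.555, 0.014, 0.01]
contact_force: [0.7, 0.4, -0.1]
width: 29.9
t 7.7 tcp [528.2  88.8 121.1] yaw 1.176 tilt [ 0.0341 -0.0025] F [ 0.7  0.4 -0.1] w 29.9
fix frame [ -2.5 -63.5]
to target, tool axes [ 24.4 -86.9  18.5]
```

```bash
python3 -m inch '[{"fingers":30,"xyz":[0,0,0],"yaw":-0.148},{"fingers":30,"xyz":[0,0,0],"yaw":-0.148},{"fingers":30,"xyz":[0,0,0],"yaw":-0.148},{"fingers":30,"xyz":[0,0,0],"yaw":-0.148},{"fingers":30,"xyz":[0,0,0],"yaw":0}]'; python3 st.py 458 144.7 100
```

```text
time: 8.2
tcp_pos: [528.2, 88.7, 124.9]
tool_rot: [0.631, 0.776, 0.012, 0.014]
contact_force: [0.4, -0.3, 0.1]
width: 30.0
t 8.2 tcp [528.2  88.7 124.9] yaw 1.777 tilt [0.0361 0.001 ] F [ 0.4 -0.3  0.1] w 30.0
fix frame [ -2.5 -63.6]
to target, tool axes [ 69.3 -58.1  22.4]
```

```bash
python3 -m inch '[{"fingers":30,"xyz":[23,-19,0],"yaw":0},{"fingers":30,"xyz":[23,-19,0],"yaw":0},{"fingers":30,"xyz":[23,-19,0],"yaw":0},{"fingers":30,"xyz":[0,0,25],"yaw":0.067},{"fingers":30,"xyz":[0,0,0],"yaw":0}]'; python3 st.py 458 144.7 50
```

```text
time: 8.7
tcp_pos: [458.7, 145.8, 99.9]
tool_rot: [0.665, 0.747, 0.015, 0.014]
contact_force: [0.1, 0.3, -0.5]
width: 30.4
t 8.7 tcp [458.7 145.8  99.9] yaw 1.687 tilt [0.0401 0.0036] F [ 0.1  0.3 -0.5] w 30.4
fix frame [-63.   3.]
to target, tool axes [-1.  -2.8 49.8]
```

```bash
python3 -m inch '[{"fingers":30,"xyz":[0,-2,30],"yaw":-0.02},{"fingers":30,"xyz":[0,-2,30],"yaw":0},{"fingers":30,"xyz":[0,0,14],"yaw":0},{"fingers":30,"xyz":[0,0,0],"yaw":0}]'; python3 st.py 478 147.7 22
```

```text
time: 9.1
tcp_pos: [461.8, 146.2, 27.9]
tool_rot: [0.659, 0.752, 0.017, 0.015]
contact_force: [0.2, 0.2, -0.5]
width: 29.8
t 9.1 tcp [461.8 146.2  27.9] yaw 1.703 tilt [0.0462 0.0059] F [ 0.2  0.2 -0.5] w 29.8
fix frame [-59.9   2.9]
to target, tool axes [-0.7 15.9  6.6]
```

```bash
python3 -m inch '[{"fingers":30,"xyz":[0,3,3],"yaw":0},{"fingers":30,"xyz":[0,3,2],"yaw":0},{"fingers":30,"xyz":[0,3,1],"yaw":0},{"fingers":30,"xyz":[0,3,0],"yaw":0}]'; python3 st.py
```

```text
time: 9.5
tcp_pos: [476.8, 147.8, 25.5]
tool_rot: [0.659, 0.751, 0.019, 0.016]
contact_force: [-2.8, -0.8, -2.1]
width: 30.1
t 9.5 tcp [476.8 147.8  25.5] yaw 1.701 tilt [0.0492 0.007 ] F [-2.8 -0.8 -2.1] w 30.1
fix frame [-44.8   2.3]
```

```bash
python3 -m inch '[{"fingers":30,"xyz":[0,2.5,0],"yaw":0},{"fingers":30,"xyz":[0,2.5,0],"yaw":0}]'; python3 st.py
```

```text
time: 9.7
tcp_pos: [479.5, 148.1, 25.7]
tool_rot: [0.659, 0.751, 0.017, 0.014]
contact_force: [-9.9, -1.4, 4.8]
width: 30.0
t 9.7 tcp [479.5 148.1  25.7] yaw 1.701 tilt [0.0434 0.0058] F [-9.9 -1.4  4.8] w 30.0
fix frame [-42.2   2.2]
```

```bash
python3 -m inch '[{"fingers":30,"xyz":[0,3,0],"yaw":0},{"fingers":30,"xyz":[0,4,0],"yaw":0},{"fingers":30,"xyz":[0,4,0],"yaw":0},{"fingers":30,"xyz":[0,4,0],"yaw":0},{"fingers":30,"xyz":[0,4,0],"yaw":0}]'; python3 st.py
```

```text
time: 10.2
tcp_pos: [479.5, 147.6, 23.1]
tool_rot: [0.659, 0.752, -0.0, 0.003]
contact_force: [-9.2, -0.9, 4.9]
width: 30.2
t 10.2 tcp [479.5 147.6  23.1] yaw 1.703 tilt [ 0.0036 -0.0037] F [-9.2 -0.9  4.9] w 30.2
fix frame [-42.2   1.7]
```

```bash
python3 -m inch '[{"fingers":30,"xyz":[0,5,0],"yaw":0},{"fingers":30,"xyz":[0,5,0],"yaw":0},{"fingers":30,"xyz":[0,5,0],"yaw":0},{"fingers":30,"xyz":[0,5,0],"yaw":0},{"fingers":30,"xyz":[0,5,0],"yaw":0}]'; python3 st.py
```

```text
time: 10.7
tcp_pos: [479.0, 146.8, 19.8]
tool_rot: [0.658, 0.752, -0.023, -0.014]
contact_force: [-16.5, -3.5, 24.8]
width: 29.9
t 10.7 tcp [479.  146.8  19.8] yaw 1.704 tilt [-0.0505 -0.0159] F [-16.5  -3.5  24.8] w 29.9
fix frame [-42.8   1. ]
```

```bash
python3 -m inch '[{"fingers":30,"xyz":[0,-6,-3],"yaw":0},{"fingers":30,"xyz":[0,-12,0],"yaw":0},{"fingers":30,"xyz":[0,0,-30],"yaw":0},{"fingers":30,"xyz":[0,0,-40],"yaw":0},{"fingers":85,"xyz":[0,0,-30],"yaw":0},{"fingers":85,"xyz":[0,0,0],"yaw":0}]'; python3 st.py 572 -172 120
```

```text
time: 11.3
tcp_pos: [464.7, 146.0, 127.2]
tool_rot: [0.658, 0.752, -0.022, -0.013]
contact_force: [0.3, 0.7, -0.1]
width: 57.9
t 11.3 tcp [464.7 146.  127.2] yaw 1.704 tilt [-0.0485 -0.0153] F [ 0.3  0.7 -0.1] w 57.9
fix frame [-57.    2.2]
to target, tool axes [-329.4   64.3    6.8]
```

```bash
python3 -m inch '[{"fingers":85,"xyz":[-46,9,0],"yaw":0},{"fingers":85,"xyz":[-46,9,0],"yaw":0},{"fingers":85,"xyz":[-46,9,0],"yaw":0},{"fingers":85,"xyz":[-46,9,0],"yaw":0},{"fingers":85,"xyz":[-46,9,0],"yaw":0},{"fingers":85,"xyz":[-46,9,0],"yaw":0},{"fingers":75,"xyz":[-40,9,0],"yaw":0},{"fingers":75,"xyz":[0,0,0],"yaw":0}]'; python3 st.py 572.7 -170.3 60
python3 - <<'E'
from h import *
t=capture("top");s=capture("side")
def crop(im,u,v,h,k): return cv2.resize(im[v-h:v+h,u-h:u+h],(k,k),interpolation=cv2.INTER_CUBIC)
save(np.hstack([crop(t["image"],225,198,30,400),crop(s["image"],256,191,34,400)]),"flush.png")
E
```

```text
time: 12.1
tcp_pos: [573.4, -166.7, 124.0]
tool_rot: [0.655, 0.756, -0.019, -0.01]
contact_force: [-0.8, 0.2, 0.4]
width: 75.0
t 12.1 tcp [ 573.4 -166.7  124. ] yaw 1.714 tilt [-0.0407 -0.0155] F [-0.8  0.2  0.4] w 75.0
fix frame [   5.3 -322.9]
to target, tool axes [-2.8  1.5 64.1]
```

View pics/flush.png

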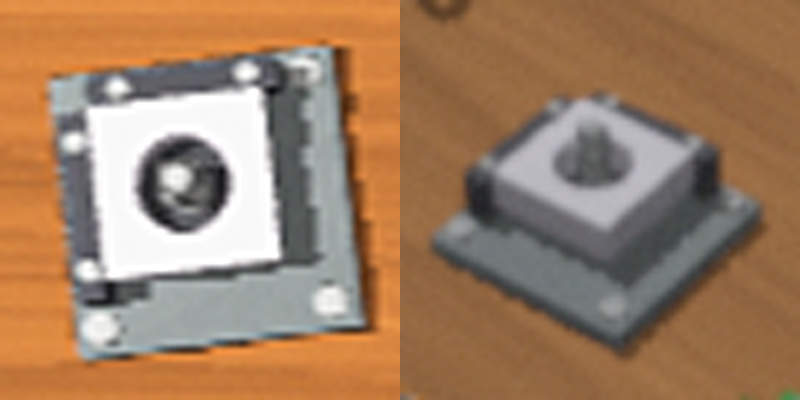

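```bash
python3 -m inch '[{"fingers":30,"xyz":[43,-1,0],"yaw":0},{"fingers":30,"xyz":[43,-1,0],"yaw":0},{"fingers":30,"xyz":[43,-1,0],"yaw":0},{"fingers":30,"xyz":[43,-1,0],"yaw":0},{"fingers":30,"xyz":[43,-1,0],"yaw":0},{"fingers":30,"xyz":[33,-1,0],"yaw":0},{"fingers":30,"xyz":[0,0,0],"yaw":0.148},{"fingers":30,"xyz":[0,0,0],"yaw":0.148},{"fingers":30,"xyz":[0,0,0],"yaw":0.148},{"fingers":30,"xyz":[0,0,0],"yaw":0.148}]' >/dev/null; python3 -m inch '[{"fingers":30,"xyz":[0,0,0],"yaw":0.148},{"fingers":30,"xyz":[0,0,0],"yaw":0.148},{"fingers":30,"xyz":[0,0,0],"yaw":0.148},{"fingers":30,"xyz":[0,0,0],"yaw":0.148},{"fingers":30,"xyz":[0,0,0],"yaw":0.14},{"fingers":30,"xyz":[0,0,0],"yaw":0.12},{"fingers":30,"xyz":[0,0,0],"yaw":0}]'; python3 st.py 531.5 90.8 60
```

```text
time: 13.9
tcp_pos: [501.8, 128.9, 115.8]
tool_rot: [0.99, 0.136, -0.029, -0.004]
contact_force: [-1.1, -0.3, -0.7]
width: 29.9
t 13.9 tcp [501.8 128.9 115.8] yaw 0.273 tilt [-0.0579  0.0004] F [-1.1 -0.3 -0.7] w 29.9
fix frame [-22.8 -20. ]
to target, tool axes [21.4 45.5 54. ]
```

```bash
python3 -m inch '[{"fingers":30,"xyz":[11,23,0],"yaw":0},{"fingers":30,"xyz":[11,22,0],"yaw":0},{"fingers":30,"xyz":[0,0,0],"yaw":0.13},{"fingers":30,"xyz":[0,0,0],"yaw":0}]'; python3 st.py 531.5 90.8 60
```

```text
time: 14.3
tcp_pos: [531.7, 97.1, 112.6]
tool_rot: [0.996, 0.081, -0.03, -0.004]
contact_force: [0.1, 0.3, 0.2]
width: 30.1
t 14.3 tcp [531.7  97.1 112.6] yaw 0.163 tilt [-0.0613  0.0027] F [0.1 0.3 0.2] w 30.1
fix frame [  2.2 -55.8]
to target, tool axes [ 1.9  6.9 52.5]
```

```bash
python3 -m inch '[{"fingers":30,"xyz":[2,7,20],"yaw":0.02},{"fingers":30,"xyz":[2,0,30],"yaw":0},{"fingers":30,"xyz":[1,0,28],"yaw":0},{"fingers":30,"xyz":[0,0,7],"yaw":0},{"fingers":30,"xyz":[0,0,0],"yaw":0}]'; python3 st.py 530 100 24
```

```text
time: 14.8
tcp_pos: [530.5, 97.3, 25.6]
tool_rot: [0.996, 0.086, -0.03, -0.006]
contact_force: [-0.1, -0.1, 0.6]
width: 30.0
t 14.8 tcp [530.5  97.3  25.6] yaw 0.174 tilt [-0.0605  0.0066] F [-0.1 -0.1  0.6] w 30.0
fix frame [  1.  -55.5]
to target, tool axes [ 0.1 -2.7  1.7]
```

```bash
python3 -m inch '[{"fingers":30,"xyz":[0,0,2],"yaw":0.036},{"fingers":30,"xyz":[0,-4,0],"yaw":0},{"fingers":30,"xyz":[0,-4,0],"yaw":0},{"fingers":30,"xyz":[0,-2,0],"yaw":0},{"fingers":30,"xyz":[0,-2,0],"yaw":0}]'; python3 st.py
```

```text
time: 15.3
tcp_pos: [530.5, 111.6, 27.7]
tool_rot: [0.997, 0.07, -0.027, -0.006]
contact_force: [-0.2, -6.1, -2.8]
width: 29.7
t 15.3 tcp [530.5 111.6  27.7] yaw 0.14 tilt [-0.0552  0.0088] F [-0.2 -6.1 -2.8] w 29.7
fix frame [  3.  -41.3]
```

```bash
python3 -m inch '[{"fingers":30,"xyz":[0,-2,0],"yaw":0},{"fingers":30,"xyz":[0,-3,0],"yaw":0}]'; python3 st.py
```

```text
time: 15.5
tcp_pos: [530.3, 111.6, 27.8]
tool_rot: [0.997, 0.068, -0.027, -0.003]
contact_force: [0.6, -8.4, -2.3]
width: 30.2
t 15.5 tcp [530.3 111.6  27.8] yaw 0.136 tilt [-0.0534  0.0028] F [ 0.6 -8.4 -2.3] w 30.2
fix frame [  2.9 -41.2]
```

```bash
python3 -m inch '[{"fingers":30,"xyz":[0,-4,0],"yaw":0},{"fingers":30,"xyz":[0,-4,0],"yaw":0}]'; python3 st.py; python3 -m inch '[{"fingers":30,"xyz":[0,8,0],"yaw":0},{"fingers":30,"xyz":[0,15,0],"yaw":0},{"fingers":75,"xyz":[0,10,-40],"yaw":0},{"fingers":75,"xyz":[0,10,-45],"yaw":0},{"fingers":75,"xyz":[0,0,0],"yaw":0}]'; python3 st.py 572.7 -170.3 110
```

```text
time: 15.7
tcp_pos: [530.3, 111.6, 27.8]
tool_rot: [0.998, 0.065, -0.026, 0.001]
contact_force: [0.6, -9.1, 0.5]
width: 29.9
t 15.7 tcp [530.3 111.6  27.8] yaw 0.13 tilt [-0.0511 -0.006 ] F [ 0.6 -9.1  0.5] w 29.9
fix frame [  2.9 -41.2]
time: 16.2
tcp_pos: [540.5, 64.7, 114.4]
tool_rot: [0.998, 0.064, -0.027, 0.002]
contact_force: [0.6, 0.3, 0.7]
width: 72.1
t 16.2 tcp [540.5  64.7 114.4] yaw 0.129 tilt [-0.0536 -0.0069] F [0.6 0.3 0.7] w 72.1
fix frame [  6.2 -89.2]
to target, tool axes [  2.  237.2   4.3]
```

```bash
python3 -m inch '[{"fingers":75,"xyz":[0,40,0],"yaw":0},{"fingers":75,"xyz":[0,40,0],"yaw":0},{"fingers":75,"xyz":[0,40,0],"yaw":0},{"fingers":75,"xyz":[0,40,0],"yaw":0},{"fingers":75,"xyz":[0,40,0],"yaw":0},{"fingers":75,"xyz":[0,28,0],"yaw":0},{"fingers":75,"xyz":[0,0,0],"yaw":0}]'; python3 st.py 572.7 -170.3 60
```

```text
time: 16.9
tcp_pos: [572.2, -170.7, 114.4]
tool_rot: [0.997, 0.067, -0.024, -0.0]
contact_force: [-0.4, -0.6, 0.5]
width: 75.1
t 16.9 tcp [ 572.2 -170.7  114.4] yaw 0.133 tilt [-0.0476 -0.0022] F [-0.4 -0.6  0.5] w 75.1
fix frame [   3.5 -326.6]
to target, tool axes [ 3.1 -0.1 54.3]
```

```bash
python3 -m inch '[{"fingers":75,"xyz":[2,0,35],"yaw":0},{"fingers":75,"xyz":[2,0,35],"yaw":0},{"fingers":75,"xyz":[1,0,20],"yaw":0},{"fingers":75,"xyz":[0,0,0],"yaw":0}]'; python3 st.py 572.7 -170.3 17
```

```text
time: 17.3
tcp_pos: [573.2, -170.9, 21.4]
tool_rot: [0.998, 0.065, -0.022, -0.002]
contact_force: [-1.1, 1.5, 0.2]
width: 75.0
t 17.3 tcp [ 573.2 -170.9   21.4] yaw 0.131 tilt [-0.0443  0.0009] F [-1.1  1.5  0.2] w 75.0
fix frame [   4.5 -327. ]
to target, tool axes [-0.3 -0.6  4.5]
```

```bash
python3 -m inch '[{"fingers":60,"xyz":[0,0,4],"yaw":0},{"fingers":40,"xyz":[0,0,0],"yaw":0},{"fingers":20,"xyz":[0,0,0],"yaw":0},{"fingers":20,"xyz":[0,0,0],"yaw":0},{"fingers":20,"xyz":[0,0,0],"yaw":0},{"fingers":20,"xyz":[0,0,0],"yaw":0},{"fingers":20,"xyz":[0,0,0],"yaw":0}]' 30; python3 st.py
python3 - <<'E'
from h import *
s=capture("side");im=s["image"]
save(cv2.resize(im[196:286,310:430],(800,600),interpolation=cv2.INTER_CUBIC),"grip.png")
E
```

```text
time: 18.0
tcp_pos: [575.7, -170.0, 21.5]
tool_rot: [0.998, 0.066, -0.019, -0.002]
contact_force: [-0.1, 0.4, 0.2]
width: 28.7
t 18.0 tcp [ 575.7 -170.    21.5] yaw 0.133 tilt [-0.0379  0.0011] F [-0.1  0.4  0.2] w 28.7
fix frame [   7.1 -326.5]
```

View pics/grip.png

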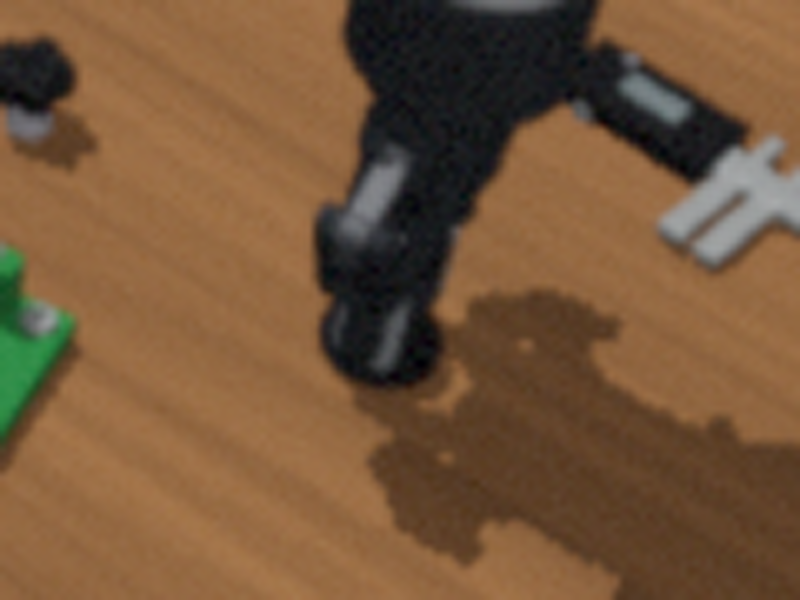

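```bash
python3 -m inch '[{"fingers":46,"xyz":[0,0,0],"yaw":0},{"fingers":46,"xyz":[0,0,0],"yaw":0},{"fingers":46,"xyz":[0,0,0],"yaw":-0.148},{"fingers":46,"xyz":[0,0,0],"yaw":-0.148},{"fingers":46,"xyz":[0,0,0],"yaw":-0.148},{"fingers":46,"xyz":[0,0,0],"yaw":-0.148},{"fingers":46,"xyz":[0,0,0],"yaw":-0.148},{"fingers":46,"xyz":[0,0,0],"yaw":-0.148},{"fingers":46,"xyz":[0,0,0],"yaw":-0.148},{"fingers":46,"xyz":[0,0,0],"yaw":-0.148}]' 30; python3 st.py;python3 -m inch '[{"fingers":46,"xyz":[0,0,0],"yaw":-0.148},{"fingers":46,"xyz":[0,0,0],"yaw":-0.1},{"fingers":46,"xyz":[0,0,0],"yaw":0}]' 30; python3 st.py 575.7 -170 16
```

```text
time: 19.05
tcp_pos: [575.5, -170.3, 21.0]
tool_rot: [0.785, 0.62, -0.015, -0.012]
contact_force: [0.3, -0.9, 0.4]
width: 46.0
t 19.05 tcp [ 575.5 -170.3   21. ] yaw 1.337 tilt [-0.039  -0.0007] F [ 0.3 -0.9  0.4] w 46.0
fix frame [   6.8 -326.7]
time: 19.35
tcp_pos: [575.2, -171.1, 21.0]
tool_rot: [0.7, 0.714, -0.014, -0.014]
contact_force: [0.3, -0.1, -0.4]
width: 45.9
t 19.35 tcp [ 575.2 -171.1   21. ] yaw 1.592 tilt [-0.0389 -0.0005] F [ 0.3 -0.1 -0.4] w 45.9
fix frame [   6.5 -327.4]
to target, tool axes [1.  0.7 4.9]
```

```bash
python3 -m inch '[{"fingers":46,"xyz":[0,0.5,5],"yaw":0},{"fingers":46,"xyz":[0,0,1],"yaw":0},{"fingers":20,"xyz":[0,0,0],"yaw":0},{"fingers":20,"xyz":[0,0,0],"yaw":0},{"fingers":20,"xyz":[0,0,0],"yaw":0},{"fingers":20,"xyz":[0,0,0],"yaw":0}]' 80; python3 st.py 575.7 -170 16
```

```text
time: 19.95
tcp_pos: [575.5, -171.3, 14.6]
tool_rot: [0.702, 0.712, -0.014, -0.014]
contact_force: [-0.1, 0.1, 0.7]
width: 27.4
t 19.95 tcp [ 575.5 -171.3   14.6] yaw 1.584 tilt [-0.0394 -0.0014] F [-0.1  0.1  0.7] w 27.4
fix frame [   6.7 -327.7]
to target, tool axes [ 1.3  0.1 -1.5]
```

```bash
python3 -m inch '[{"fingers":20,"xyz":[0,0,-20],"yaw":0},{"fingers":20,"xyz":[0,0,-35],"yaw":0},{"fingers":20,"xyz":[0,0,-35],"yaw":0},{"fingers":20,"xyz":[40,-6,0],"yaw":0},{"fingers":20,"xyz":[40,-6,0],"yaw":0},{"fingers":20,"xyz":[40,-6,0],"yaw":0},{"fingers":20,"xyz":[40,-6,0],"yaw":0},{"fingers":20,"xyz":[40,-6,0],"yaw":0},{"fingers":20,"xyz":[40,-6,0],"yaw":0},{"fingers":20,"xyz":[20,-6,0],"yaw":0}]'; python3 st.py 521.65 153.8 90
```

```text
time: 20.95
tcp_pos: [533.7, 93.0, 107.9]
tool_rot: [0.706, 0.708, -0.014, -0.013]
contact_force: [1.1, 0.6, -0.9]
width: 27.4
t 20.95 tcp [533.7  93.  107.9] yaw 1.573 tilt [-0.0379 -0.0024] F [ 1.1  0.6 -0.9] w 27.4
fix frame [  3.6 -60.2]
to target, tool axes [ 60.9 -11.3  18.2]
```

```bash
python3 -m inch '[{"fingers":20,"xyz":[28,-6,0],"yaw":0},{"fingers":20,"xyz":[24,-5,0],"yaw":0},{"fingers":20,"xyz":[0,0,0],"yaw":0},{"fingers":20,"xyz":[0,0,8],"yaw":0},{"fingers":20,"xyz":[0,0,0],"yaw":0}]'; python3 st.py 521.65 153.8 80
```

```text
time: 21.45
tcp_pos: [519.7, 151.5, 99.1]
tool_rot: [0.704, 0.71, -0.014, -0.013]
contact_force: [0.3, -0.3, -0.5]
width: 27.5
t 21.45 tcp [519.7 151.5  99.1] yaw 1.58 tilt [-0.0388 -0.0014] F [ 0.3 -0.3 -0.5] w 27.5
fix frame [-1.9 -0.2]
to target, tool axes [ 2.3  2.7 19. ]
```

```bash
python3 -m inch '[{"fingers":20,"xyz":[2.5,2.5,6],"yaw":0},{"fingers":20,"xyz":[0,0,6],"yaw":0},{"fingers":20,"xyz":[0,0,0],"yaw":0}]'; python3 st.py 521.65 153.8 75
python3 - <<'E'
from h import *
s=capture("side");im=s["image"];t=capture("top")
save(np.hstack([cv2.resize(im[156:226,215:295],(480,420),interpolation=cv2.INTER_CUBIC)]),"above.png")
E
```

```text
time: 21.75
tcp_pos: [522.5, 150.8, 85.3]
tool_rot: [0.706, 0.708, -0.015, -0.013]
contact_force: [-0.2, 0.7, -0.7]
width: 27.6
t 21.75 tcp [522.5 150.8  85.3] yaw 1.575 tilt [-0.0393 -0.0028] F [-0.2  0.7 -0.7] w 27.6
fix frame [ 0.8 -1.3]
to target, tool axes [ 3.  -0.4 10.3]
```

View pics/above.png

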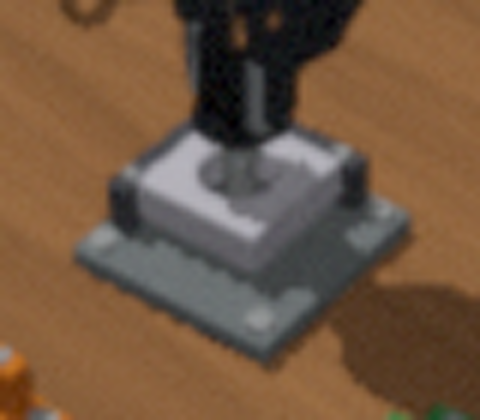

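```bash
python3 -m inch '[{"fingers":20,"xyz":[3.3,-0.5,0],"yaw":0},{"fingers":20,"xyz":[0,0,0],"yaw":0}]'; python3 st.py 521.65 153.8 75
```

```text
time: 22.05
tcp_pos: [522.6, 154.4, 86.3]
tool_rot: [0.706, 0.708, -0.014, -0.013]
contact_force: [0.8, 0.0, -0.1]
width: 27.2
t 22.05 tcp [522.6 154.4  86.3] yaw 1.574 tilt [-0.0378 -0.0021] F [ 0.8  0.  -0.1] w 27.2
fix frame [1.5 2.2]
to target, tool axes [-0.6 -0.5 11.3]
```

```bash
python3 -m inch '[{"fingers":20,"xyz":[-0.5,-0.5,6],"yaw":0},{"fingers":20,"xyz":[0,0,6],"yaw":0},{"fingers":20,"xyz":[0,0,3],"yaw":0}]'; python3 st.py 521.65 153.8 67
```

```text
time: 22.35
tcp_pos: [522.0, 154.2, 71.1]
tool_rot: [0.706, 0.708, -0.013, -0.012]
contact_force: [0.1, -0.5, -0.7]
width: 27.5
t 22.35 tcp [522.  154.2  71.1] yaw 1.574 tilt [-0.0361 -0.0015] F [ 0.1 -0.5 -0.7] w 27.5
fix frame [0.8 2.1]
to target, tool axes [-0.4 -0.2  4.1]
```

```bash
python3 -m inch '[{"fingers":20,"xyz":[0,0,3],"yaw":0},{"fingers":20,"xyz":[0,0,3],"yaw":0}]'; python3 st.py 521.65 153.8 67
```

```text
time: 22.55
tcp_pos: [521.7, 154.1, 64.6]
tool_rot: [0.706, 0.708, -0.014, -0.012]
contact_force: [-2.8, -1.6, 14.5]
width: 27.4
t 22.55 tcp [521.7 154.1  64.6] yaw 1.575 tilt [-0.0365 -0.0018] F [-2.8 -1.6 14.5] w 27.4
fix frame [0.5 2.1]
to target, tool axes [-0.3 -0.2 -2.4]
```

```bash
python3 -m inch '[{"fingers":20,"xyz":[0,0,3],"yaw":0},{"fingers":20,"xyz":[0,0,3],"yaw":0}]'; python3 st.py
```

```text
time: 22.75
tcp_pos: [522.0, 154.0, 59.8]
tool_rot: [0.706, 0.708, -0.013, -0.012]
contact_force: [-0.7, -0.4, -0.6]
width: 27.4
t 22.75 tcp [522.  154.   59.8] yaw 1.574 tilt [-0.0361 -0.0017] F [-0.7 -0.4 -0.6] w 27.4
fix frame [0.8 1.9]
```

```bash
python3 -m inch '[{"fingers":20,"xyz":[0,0,3],"yaw":0}]'; python3 st.py
```

```text
time: 22.85
tcp_pos: [521.7, 153.9, 56.6]
tool_rot: [0.706, 0.708, -0.014, -0.012]
contact_force: [-0.0, -0.6, -1.4]
width: 27.5
t 22.85 tcp [521.7 153.9  56.6] yaw 1.574 tilt [-0.0364 -0.0018] F [-0.  -0.6 -1.4] w 27.5
fix frame [0.4 1.9]
```

Clicked: the force dropped to about 0. Underside is about 2 mm above the plate; next I seat and press.

```bash
python3 -m inch '[{"fingers":20,"xyz":[0,0,2],"yaw":0},{"fingers":20,"xyz":[0,0,2],"yaw":0}]'; python3 st.py
```

```text
time: 23.05
tcp_pos: [521.8, 153.9, 54.3]
tool_rot: [0.706, 0.708, -0.014, -0.012]
contact_force: [-9.8, -3.2, 37.8]
width: 27.6
t 23.05 tcp [521.8 153.9  54.3] yaw 1.574 tilt [-0.0368 -0.0018] F [-9.8 -3.2 37.8] w 27.6
fix frame [0.6 1.9]
```

```bash
python3 -m inch '[{"fingers":20,"xyz":[0,0,2],"yaw":0}]'; python3 st.py
```

```text
time: 23.15
tcp_pos: [521.9, 153.9, 54.4]
tool_rot: [0.706, 0.708, -0.014, -0.013]
contact_force: [-8.5, -1.8, 23.5]
width: 27.6
t 23.15 tcp [521.9 153.9  54.4] yaw 1.574 tilt [-0.0373 -0.0017] F [-8.5 -1.8 23.5] w 27.6
fix frame [0.6 1.9]
```

```bash
python3 -m inch '[{"fingers":20,"xyz":[0,0,1.1],"yaw":0},{"fingers":20,"xyz":[0,0,1.1],"yaw":0}]'; python3 st.py
python3 - <<'E'
from h import *
t=capture("top");s=capture("side");print([get_state()["contact_force"].round(1).tolist() for _ in range(2)])
save(cv2.resize(s["image"][151:231,210:310],(600,480),interpolation=cv2.INTER_CUBIC),"end.png")
for _ in range(4): capture("side");print(get_state()["contact_force"].round(1),get_state()["tcp_pos"].round(1))
E
```

```text
time: 23.35
tcp_pos: [522.3, 154.1, 54.4]
tool_rot: [0.706, 0.708, -0.013, -0.012]
contact_force: [-3.8, -1.7, 11.1]
width: 27.5
t 23.35 tcp [522.3 154.1  54.4] yaw 1.574 tilt [-0.0363 -0.001 ] F [-3.8 -1.7 11.1] w 27.5
fix frame [1.1 2. ]
[[-2.9, -0.9, 12.2], [-2.9, -0.9, 12.2]]
[-3.1 -1.4 11.8] [522.3 154.1  54.5]
[-2.8 -0.9 11.3] [522.2 154.1  54.4]
[-4.3 -0.1 11. ] [522.3 154.1  54.4]
[-3.8 -0.9 11.1] [522.2 154.1  54.5]
```

View pics/end.png

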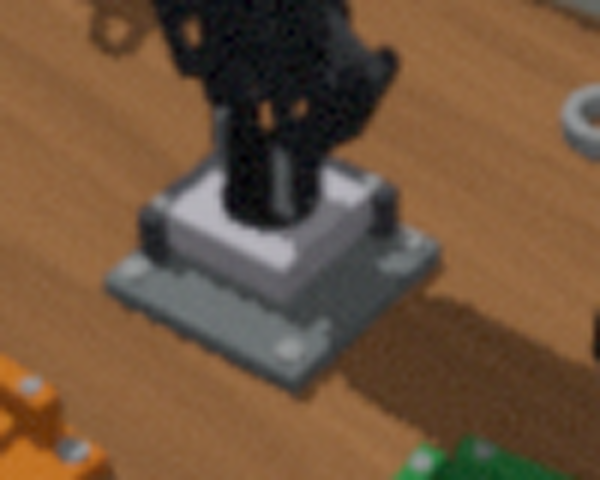

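Flange on the top plate (underside at 54.4 − 14.6 ≈ 40 mm), stack square against the rails, and a steady 11–12 N downward push. Handing in.

```bash
python3 -c "
from workcell import *
print(job_done())"
```

```text
the job is handed in; nothing more can be done
None
```

The stack is squared against both rails, and the snap cap is clicked onto the stud with its flange on the top plate. I handed the job in at about 24 s with the robot still holding the cap and pressing it down.

- **Squaring:** I tapped the plates toward +y, then +x, then +y again, with about 10–17 N against each rail. The second +y tap stopped at the same place as the first, to about 0.1 mm. The later pictures showed the stack flush with both rails.
- **Cap:** I gripped the black flanged cap twice at right angles to centre it. Pushing it down took about 14 N at the balls, and the force then dropped to about 0 (the click).
- **Final hold:** The cap's underside is about 40 mm above the bench, which is fully home. The downward push held steady at 11–12 N over the last readings, with about 3–4 N sideways toward the +x rail.

**What was not clean:**
- The tool drifted to about 2–3° of tilt during the work and was still about 2° off at the end.
- The fingertips twice touched the fixture base with about 24 N while I was lowering them and pushing.
- Just after the click, the pressing force peaked at about 38 N before I backed it off.
- My first camera fit of the fixture was about 2 mm off, so I used the positions from the rail taps instead.
- I did not confirm by picture that each of the lower three plates is flush on its own.

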